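# Move the dried parts from the hooded rail onto the open rails

### The job

Two carriers hang on the rail under the clear hood. Take both off over the rail's upturned end stop and hang each on an open rail, behind that rail's end stop: the long carrier with the phone frame on the tall stand, the short carrier with the small board on the low stand. Leave both hanging freely and still, never let either come down on the worktop, and do not disturb the bottle, spool and jar that stand about.

Things in the scene. Friction and masses are not known exactly. Their poses are not given: they have to be found in the camera images.
- hood_stand: Stand with the clear hood: Fixed; origin on the worktop below the rail's tip, x along the rail away from the tip to the post (119 mm), z up. Base plate 145 x 90 x 8 mm from x = -3 mm. Hood 112 x 110 mm over x = 30 to 142 mm, underside 424 mm above the worktop, on a 34 mm wide post: a tool pointing straight down does not fit below it, one tilted 40 degrees from the tip side does.
- hood_tip (a point): Centre of the hooded rail's tip, at (0, 0, 200) mm of its stand. Bar 10 mm round, level, to its post 119 mm behind; the tip is turned up, end stop 14 mm above the bar's upper side. A carrier hangs with its origin 6 mm above the bar's axis, i.e. 206 mm above the worktop.
- tall_stand: Tall open stand, post 245 mm high: Fixed; origin on the worktop below the rail's tip, x along the rail away from the tip to the post (119 mm), z up. Base plate 145 x 90 x 8 mm from x = -3 mm. 
- tall_tip (a point): Centre of the tall rail's tip, at (0, 0, 220) mm of its stand. Bar 10 mm round, level, to its post 119 mm behind; the tip is turned up, end stop 14 mm above the bar's upper side. A carrier hangs with its origin 6 mm above the bar's axis, i.e. 226 mm above the worktop.
- low_stand: Low open stand, post 160 mm high (too low for the long carrier): Fixed; origin on the worktop below the rail's tip, x along the rail away from the tip to the post (119 mm), z up. Base plate 145 x 90 x 8 mm from x = -3 mm. 
- low_tip (a point): Centre of the low rail's tip, at (0, 0, 135) mm of its stand. Bar 10 mm round, level, to its post 119 mm behind; the tip is turned up, end stop 14 mm above the bar's upper side. A carrier hangs with its origin 6 mm above the bar's axis, i.e. 141 mm above the worktop.
- long_carrier: Grey, with a 46 x 112 mm phone frame upright below its eye, lower end 172 mm below origin. Origin: apex of the eye's V roof (30 degree slopes), mid depth. The eye is closed: leaves a rail only over its tip. Opening 26 mm wide (y), 50 mm high, floor 50 mm below origin; 24 mm deep (x), outside 36 mm wide, 10 mm above to 55 mm below origin. Axes as its stand's while hanging. 
- long_grip (a point): Grasp point on the long carrier's grip bar, at (-27, 0, 37) mm from its origin: bar 22 mm wide (y), 10 mm thick, 60 mm long, leaning 40 degrees from vertical towards -x (tip of the rail, robot). Take it across the 22 mm width, fingers along the bar. The bar's foot is at (-3, 0, 8), its end at (-40, 0, 52) mm.
- short_carrier: Grey, with a 46 x 44 mm black board below its eye, lower end 105 mm below origin. Origin: apex of the eye's V roof (30 degree slopes), mid depth. The eye is closed: leaves a rail only over its tip. Opening 26 mm wide (y), 50 mm high, floor 50 mm below origin; 24 mm deep (x), outside 36 mm wide, 10 mm above to 55 mm below origin. Axes as its stand's while hanging. 
- short_grip (a point): Grasp point on the short carrier's grip bar, at (-27, 0, 37) mm from its origin: bar 22 mm wide (y), 10 mm thick, 60 mm long, leaning 40 degrees from vertical towards -x (tip of the rail, robot). Take it across the 22 mm width, fingers along the bar. The bar's foot is at (-3, 0, 8), its end at (-40, 0, 52) mm.
- glue_bottle: Slim glue bottle, 25 mm diameter, 101 mm tall, loose bystander; origin at the centre of its underside.
- solder_spool: Small spool, 34 mm diameter, 26 mm tall, loose bystander; origin at the centre of its underside.
- screw_jar: Small jar with a lid, 40 mm diameter, 48 mm tall, loose bystander; origin at the centre of its underside.
Mind the look-alikes: they are no part of the job. Leave any pink look-alike of the short_carrier alone.

How it is judged:
At the end, for the whole second after the job is handed in: Long carrier on the tall rail, short carrier on the low rail: each origin 14 to 112 mm behind the tip, within 8 mm sideways and 6 mm in height of the hanging place, upright within 0.15 rad, still (below 0.03 m/s and 0.3 rad/s) and carried by the rail (x of long_carrier in the frame of tall_stand between 0.014 and 0.112 m and y of long_carrier in the frame of tall_stand between -0.008 and 0.008 m and z of long_carrier in the frame of tall_stand between 0.22 and 0.232 m and angle between each of long_carrier, short_carrier's own z axis and vertical below 0.15 rad and linear speed of each of long_carrier, short_carrier below 0.03 m/s and angular speed of each of long_carrier, short_carrier below 0.3 rad/s and contact force between long_carrier and tall_stand above 0.2 N and x of short_carrier in the frame of low_stand between 0.014 and 0.112 m and y of short_carrier in the frame of low_stand between -0.008 and 0.008 m and z of short_carrier in the frame of low_stand between 0.135 and 0.147 m and contact force between short_carrier and low_stand above 0.2 N); the robot touches nothing.
It fails at once if a carrier is dropped or set down on the worktop (long carrier's origin below 0.19 m, short carrier's below 0.12 m) (height (world z) of long_carrier below 0.19 m or height (world z) of short_carrier below 0.12 m).
It fails at once if the bottle, spool or jar is moved more than 30 mm or tipped over (distance of any of glue_bottle, solder_spool, screw_jar from where it was at the start of the episode above 0.03 m or angle between any of glue_bottle, solder_spool, screw_jar's own z axis and vertical above 0.5 rad).
It also fails if it takes over 72 s, if anything falls off the work surface, if the arm or the gripper's body presses on something with over 40 N, if the wrist force passes 120 N, or if a joint passes its speed limit or range.

### The arm

A 6-joint arm with a two-finger parallel gripper is mounted at the origin on a cart in front of the work surface, level with it; the furniture and walls round the work are solid. World frame = base frame: x ahead of the robot, y to its left, z up, the work surface at z = 0. Lengths are in m, angles in rad, forces in N, time in s.
With the tool pointing down it reaches from about 0.25 to 0.725 m from the base axis. Payload 4 kg.
Tool frame: the origin (TCP) lies midway between the tips of the shut fingers; the grasp point (between the pads) lies 19 mm behind it; y points along the fingers, x is the direction in which the jaws open and shut, and the axes are right-handed (so a half turn about y gives the same grasp; the last joint's range is limited). The gripper opens to 85 mm and grips with 20 to 120 N. Pads are 22 mm wide; open, the fingers measure 114 mm over their backs; the gripper's body (76 mm by 85 mm) begins 54 mm behind the grasp point. The pads swing forward as they close: fully open they stand 13 mm farther back than shut.
Start: joints at [1.216, 0.241, 0.005, 1.335, 0, 1.571], TCP at [0.174, 0.469, 0.231] pointing down, gripper open.
Joint ranges: [-2.72, 2.72], [-1.05, 1.87], [-1.09, 1.28], [-1.99, 2.15], [-1.42, 1.44], [-3.14, 3.14]. Speed limits (rad/s): [2.79, 2.79, 3.14, 3.14, 3.14, 3.14].

### API

Orientations are given as a unit quaternion [w, x, y, z].
In Python, from workcell import env, solve_ik, imaging, readout gives the robot as it stands. Calls block until the motion is done:
- env.goto(position, orientation): joint-space move of the TCP to a pose.
- env.move_l(position, ori=None, velocity=0.15, threshold=None): straight line of the TCP; ori=None keeps the orientation; velocity is the mean speed in m/s. With threshold (N) it stops when the force on the tool has changed by that much, and returns True; else False.
- env.goto_joints(angles): joint-space move.
- env.set_gripper(opening): finger opening in m; the grip force is fixed at half the most; returns when the fingers have stopped.
- env.pause(seconds).
- solve_ik(position, orientation): joint angles nearest the present ones, or None.
- imaging.get_image(name): name is "side" or "top"; returns the picture (480x640x3 uint8, red, green, blue); there is no depth.
- imaging.calibration(name): a dict with "fx", "fy", "cx", "cy" (pixels), "origin" and "rotation" of the camera in the world. Camera axes: x right, y down, z forward; pixel columns grow to the right and rows downward; lengths in m; the calibration is good to about 2 mm. A picture is of the moment at which its call begins. calibration takes no time and is no camera call.
A pose or a line that the arm cannot do raises env.IKError and nothing moves.
- env.finish_job(): hands the job in, once; it reports no verdict.
Readings, each from a call of its own:
- readout.current_t(): time.
- readout.current_joint_pos(): joint angles.
- readout.current_joint_vel(): joint speeds.
- readout.current_effort(): joint torques, N m.
- readout.current_tool_pos(): TCP position.
- readout.current_tool_rot(): TCP orientation.
- readout.current_contact_force(): force on the tool from outside, world axes, zero at the start.
- readout.current_moment(): the same for the moment, N m.
- readout.current_gripper_width(): finger opening in m.
Only numpy, scipy, OpenCV 4.12 (cv2) and the standard library are available. Lean on these libraries where they do the work, as an engineer would, in place of code of your own. Each camera call takes 0.05 s, during which the arm holds its last target.

## Working session

There is one attempt and no reset: what is moved stays moved. The work goes in short steps, each a Python script; the robot and the scene stay as the last script left them, time stands still between calls to the robot, and variables do not carry over. Pictures are saved under pics/ and viewed, and the job is handed in when it is done.

```bash
ls; mkdir -p pics
python3 - <<'E'
from workcell import env, solve_ik, imaging, readout
import cv2
for n in("side","top"):
    cv2.imwrite(f"pics/{n}0.png",imaging.get_image(n)[:,:,::-1]); print(n,imaging.calibration(n))
print(readout.current_t(),readout.current_tool_pos(),readout.current_tool_rot())
E
```

```text
pics
side {'fx': 488.8568850483964, 'fy': 488.8568850483964, 'cx': 319.4105287854169, 'cy': 236.33688569085155, 'origin': array([ 0.47185562, -0.94751703,  0.8293381 ]), 'rotation': array([-0.43933735,  0.89796766, -0.01750443,  0.01817617])}
top {'fx': 607.1819283984131, 'fy': 607.1819283984131, 'cx': 317.01977532273673, 'cy': 239.2665204677917, 'origin': array([ 0.25169992, -0.12037204,  1.75377138]), 'rotation': array([-0.06826934,  0.70610991, -0.70241988,  0.05791721])}
0.1 [0.17349601 0.46831944 0.23050259] [-0.5800228   0.58076298  0.40335984 -0.40446107]
```

View pics/side0.png

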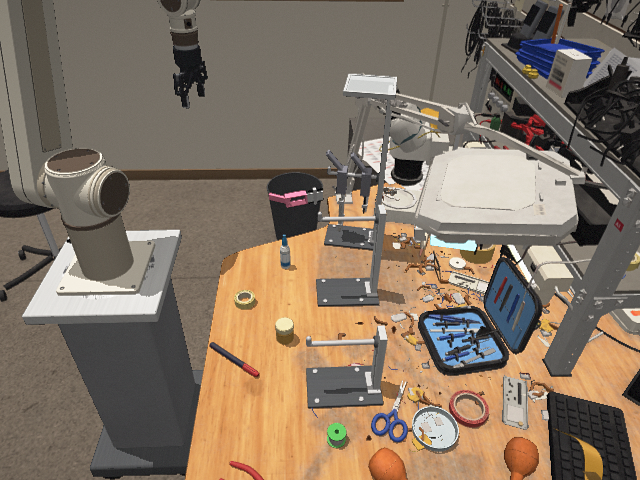

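View pics/top0.png

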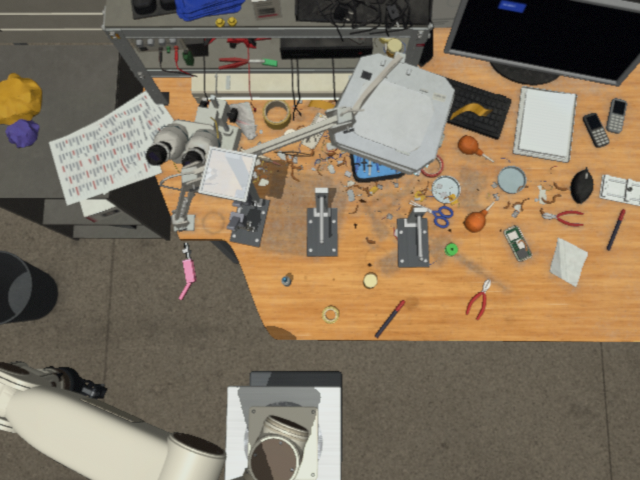

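Run:
```python
import cv2
s=cv2.imread("pics/side0.png");t=cv2.imread("pics/top0.png")
cv2.imwrite("pics/s1.png",cv2.resize(s[60:320,250:450],None,fx=3,fy=3,interpolation=cv2.INTER_CUBIC)[:, :][:600] if 0 else cv2.resize(s[130:270,255:455],None,fx=4,fy=4,interpolation=cv2.INTER_CUBIC))
cv2.imwrite("pics/s2.png",cv2.resize(s[200:420,255:455],None,fx=2.7,fy=2.7,interpolation=cv2.INTER_CUBIC))
cv2.imwrite("pics/t1.png",cv2.resize(t[120:310,170:440],None,fx=2.9,fy=2.9,interpolation=cv2.INTER_CUBIC))
```

```text
(no output)
```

View pics/s1.png

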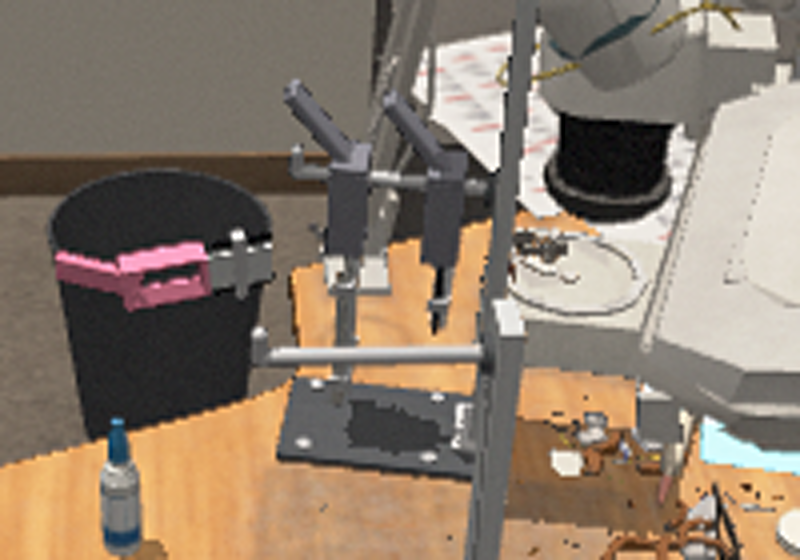

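View pics/s2.png

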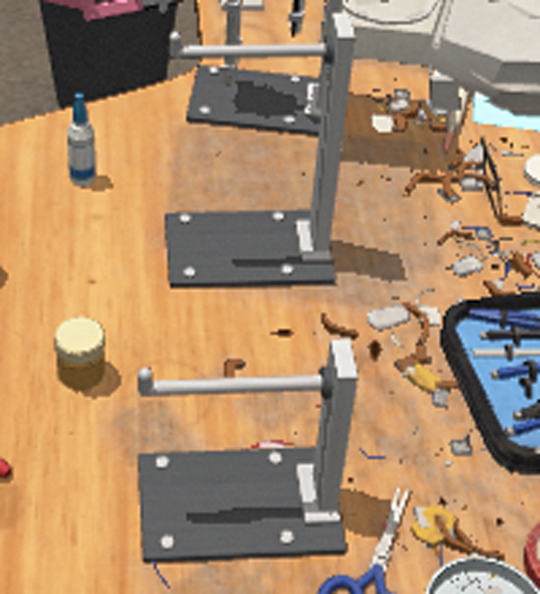

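View pics/t1.png

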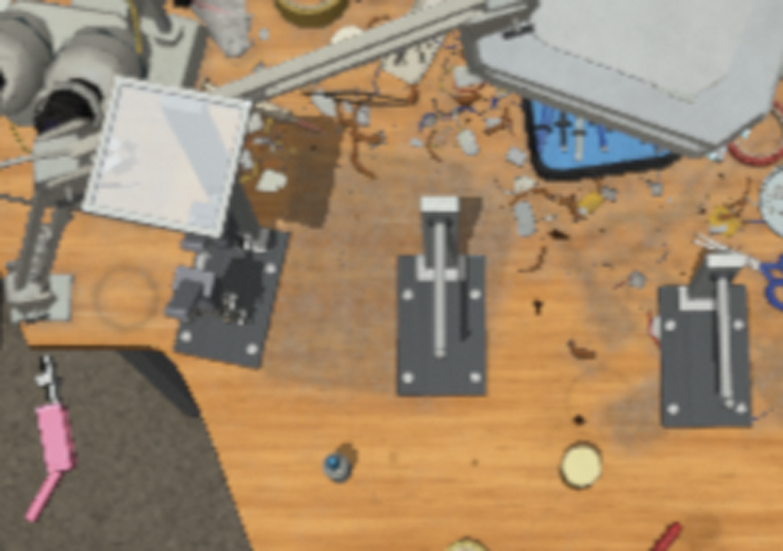

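```bash
cat > h.py <<'E'
import numpy as np, cv2
from scipy.spatial.transform import Rotation as R
from workcell import imaging
def cam(n):
    c=imaging.calibration(n); w,x,y,z=c['rotation']; return c,R.from_quat([x,y,z,w]).as_matrix()
def ray(n,u,v):
    c,M=cam(n); d=M@np.array([(u-c['cx'])/c['fx'],(v-c['cy'])/c['fy'],1.]); return np.array(c['origin']),d/np.linalg.norm(d)
def onz(n,u,v,z):
    o,d=ray(n,u,v); return o+d*(z-o[2])/d[2]
def tri(a,b):
    (o1,d1),(o2,d2)=ray('side',*a),ray('top',*b)
    A=np.c_[d1,-d2]; s=np.linalg.lstsq(A,o2-o1,rcond=None)[0]
    p,q=o1+s[0]*d1,o2+s[1]*d2; return (p+q)/2,np.linalg.norm(p-q)*1000
def proj(n,P):
    c,M=cam(n); q=M.T@(np.asarray(P)-c['origin']); return np.array([c['fx']*q[0]/q[2]+c['cx'],c['fy']*q[1]/q[2]+c['cy']])
E
python3 - <<'E'
import cv2
s=cv2.imread("pics/side0.png");t=cv2.imread("pics/top0.png")
def crop(im,x,y,w,h,k,n):
    c=cv2.resize(im[y:y+h,x:x+w],None,fx=k,fy=k,interpolation=cv2.INTER_CUBIC)
    for i in range(0,w,10):
        cv2.putText(c,str(x+i),(i*k,8),0,.3,(0,255,255),1); cv2.line(c,(i*k,8),(i*k,14),(0,255,255),1)
    for i in range(10,h,10):
        cv2.putText(c,str(y+i),(0,i*k),0,.3,(0,255,255),1); cv2.line(c,(18,i*k),(24,i*k),(0,255,255),1)
    cv2.imwrite("pics/"+n,c)
crop(s,315,140,80,60,10,"a1.png")
crop(s,315,185,80,60,10,"a2.png")
crop(t,220,180,80,70,8,"b1.png")
crop(t,300,180,50,80,7,"b2.png")
crop(t,390,190,50,80,7,"b3.png")
crop(s,300,200,90,110,5,"a3.png")
crop(s,300,320,90,90,6,"a4.png")
E
```

```text
(no output)
```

View pics/a1.png

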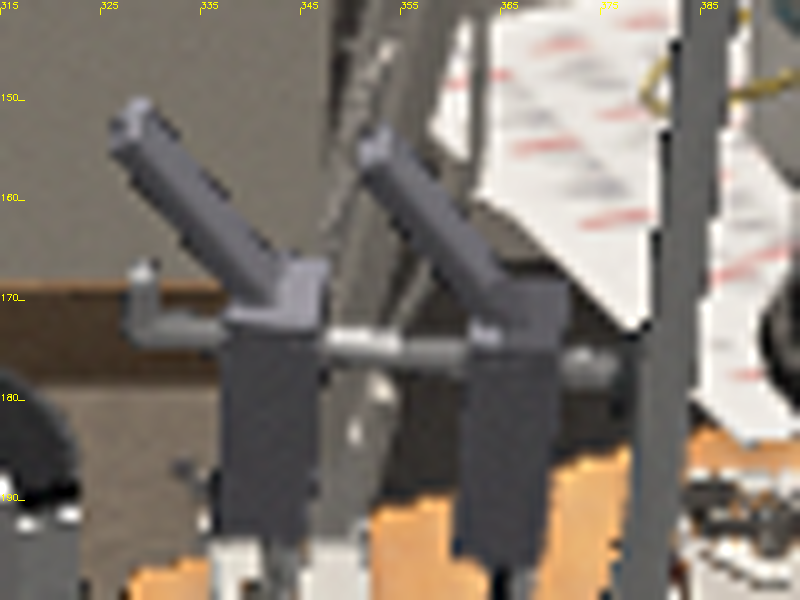

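View pics/a2.png

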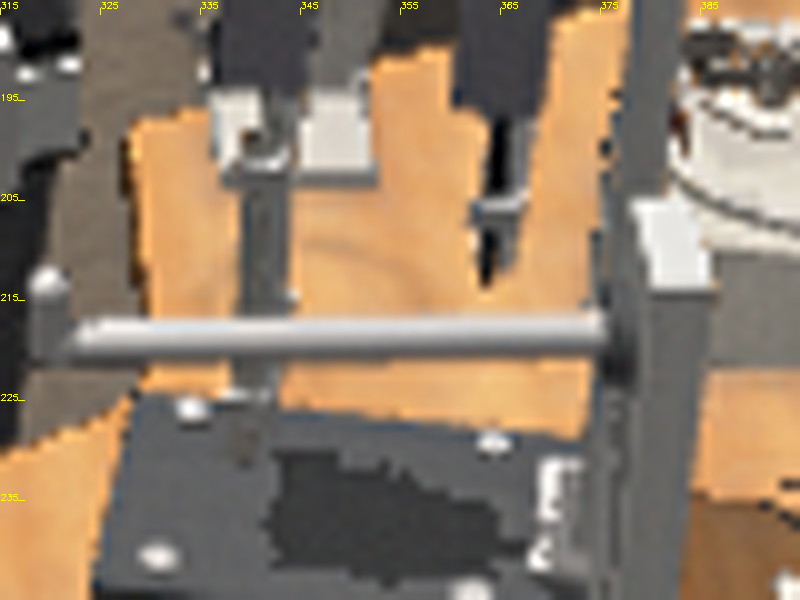

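View pics/b1.png

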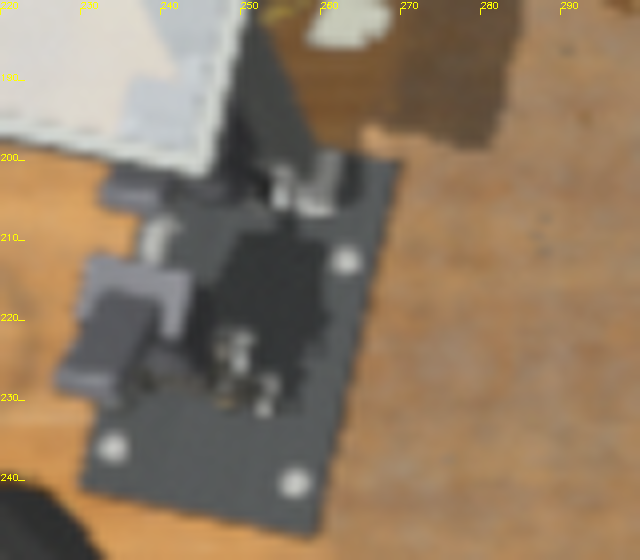

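View pics/b2.png

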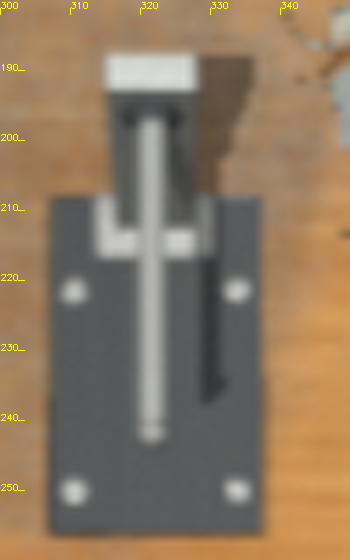

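View pics/b3.png

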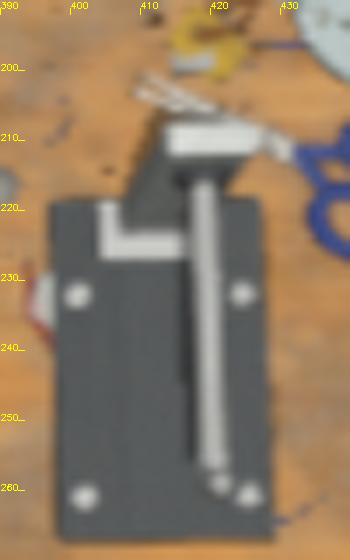

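View pics/a3.png

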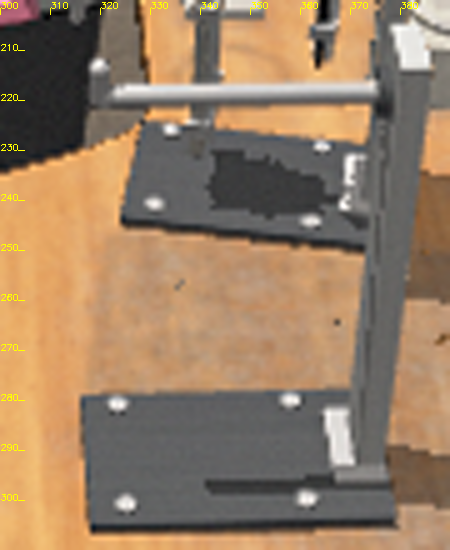

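View pics/a4.png

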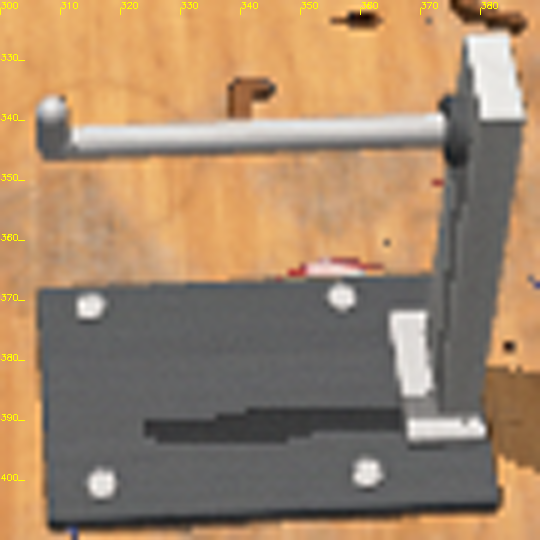

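Run:
```python
from h import *
np.set_printoptions(precision=4,suppress=True)
P={'tall cap':((319.5,212.5),(321.5,241.5)),'tall post':((375,217.5),(321.5,197)),
'low cap':((308,337.5),(421.5,259)),'low post':((374,341),(419,217)),
'long grip end':((328,152),(231.3,228)),'short grip end':((352.5,154),(236,204)),
'hb FL':((333.5,225.7),(233.7,236.2)),'hb FR':((330.3,240.5),(256.7,240.5)),'hb BR':((361.5,244),(263,212.7)),'hb BL':((363.5,229),(239.6,209.5)),
'tb FL':((323,281),(310.5,250.2)),'tb FR':((324.8,300.6),(334,250.2)),'tb BL':((357,280),(310.5,221.5)),'tb BR':((360.5,299.7),(334,221.5)),
'lb FL':((314.5,371),(402,261)),'lb FR':((316.7,401),(425.5,261)),'lb BL':((356.3,370),(401,232)),'lb BR':((360.3,399),(424.5,232)),
'bottle':((285,245),(287,280)),}
for k,(a,b) in P.items():
    p,e=tri(a,b); print(k,p,'gap %.1f'%e, 'top@8mm',onz('top',*b,.008)[:2],'side@8mm',onz('side',*a,.008)[:2])
for c in [(230,241),(259.5,247),(270,200)]: print(onz('top',*c,.008))
print(onz('top',263.5,283.5,.0))
```

```text
tall cap [ 0.5208 -0.1085  0.2397] gap 2.6 top@8mm [ 0.5604 -0.1068] side@8mm [0.5418 0.2217]
tall post [ 0.64   -0.1079  0.2245] gap 1.4 top@8mm [ 0.6941 -0.1061] side@8mm [0.7012 0.193 ]
low cap [ 0.4894 -0.3734  0.1556] gap 2.3 top@8mm [ 0.5101 -0.3969] side@8mm [ 0.4946 -0.2472]
low post [ 0.6078 -0.372   0.1397] gap 4.2 top@8mm [ 0.6346 -0.3925] side@8mm [ 0.6363 -0.2616]
long grip end [0.5514 0.1183 0.2601] gap 3.9 top@8mm [0.5996 0.1584] side@8mm [0.5894 0.5915]
short grip end [0.6119 0.1082 0.2599] gap 0.9 top@8mm [0.6721 0.1468] side@8mm [0.6745 0.5755]
hb FL [0.576  0.1501 0.0122] gap 3.3 top@8mm [0.5751 0.1506] side@8mm [0.5782 0.1561]
hb FR [0.563  0.0823 0.0132] gap 2.5 top@8mm [0.5626 0.0828] side@8mm [0.5648 0.0892]
hb BR [0.6459 0.0657 0.0127] gap 1.9 top@8mm [0.646  0.0662] side@8mm [0.6479 0.0718]
hb BL [0.6579 0.1354 0.0098] gap 5.7 top@8mm [0.6554 0.1356] side@8mm [0.6612 0.1386]
tb FL [ 0.535  -0.0749  0.0121] gap 2.3 top@8mm [ 0.5345 -0.0749] side@8mm [ 0.5365 -0.0702]
tb FR [ 0.5353 -0.1431  0.0136] gap 2.8 top@8mm [ 0.5348 -0.1433] side@8mm [ 0.5372 -0.1373]
tb BL [ 0.6192 -0.0743  0.0128] gap 0.6 top@8mm [ 0.6199 -0.0742] side@8mm [ 0.6204 -0.0691]
tb BR [ 0.6195 -0.1431  0.0142] gap 1.3 top@8mm [ 0.6202 -0.1432] side@8mm [ 0.6213 -0.1369]
lb FL [ 0.504  -0.3395  0.014 ] gap 1.9 top@8mm [ 0.504  -0.3403] side@8mm [ 0.5052 -0.3348]
lb FR [ 0.505  -0.4073  0.0128] gap 2.9 top@8mm [ 0.5043 -0.4083] side@8mm [ 0.5067 -0.4039]
lb BL [ 0.5891 -0.3385  0.0121] gap 0.7 top@8mm [ 0.5895 -0.339 ] side@8mm [ 0.5901 -0.3353]
lb BR [ 0.5892 -0.4065  0.0139] gap 1.1 top@8mm [ 0.5898 -0.4075] side@8mm [ 0.5906 -0.4025]
bottle [ 0.4422 -0.0117  0.0755] gap 5.4 top@8mm [ 0.447  -0.0077] side@8mm [0.4424 0.0729]
[0.5608 0.161  0.008 ]
[0.5434 0.0741 0.008 ]
[0.6845 0.0463 0.008 ]
[0.4374 0.0609 0.    ]
```

```bash
cat >> h.py <<'E'
def stand(x,y,yaw):
    T=np.eye(4); T[:3,:3]=R.from_euler('z',yaw,degrees=True).as_matrix(); T[:2,3]=x,y; return T
HOOD=stand(.5551,.1190,-10.9); TALL=stand(.5203,-.1088,.2); LOW=stand(.4897,-.3735,.8)
Y40=np.array([np.sin(np.radians(40)),0,-np.cos(np.radians(40))])
def tool(T,s,z,flip=1,y=0,back=0):
    "TCP pose with carrier origin at (s,y,z) in stand T (m)"
    g=np.array([s-.027,y,z+.037])+Y40*(.019-back)
    X=np.array([0,flip,0.]);M=np.c_[X,Y40,np.cross(X,Y40)]
    q=R.from_matrix(T[:3,:3]@M).as_quat()
    return T[:3,:3]@g+T[:3,3], np.r_[q[3],q[:3]]
E
python3 - <<'E'
from h import *
from workcell import solve_ik,readout
np.set_printoptions(precision=4,suppress=True)
def onrail(T,u,v):
    o,d=ray('side',u,v); n=T[:3,1]; p=o+d*(n@(T[:3,3]-o))/(n@d); q=T[:3,:3].T@(p-T[:3,3]); return q
for k,uv in {'cap':(328.8,167.3),'longend':(328,152),'shortend':(352.5,154),'L eye bot':(341.3,193.5),'S eye bot':(364.8,196),'rail@post':(377,177)}.items(): print(k,onrail(HOOD,*uv))
for n,z in (('L',.206),):
  for s in(.032,.036): print('proj apex/end/grip',s,[proj(c,HOOD@np.array([s+a,0,z+b,1]))[None] if 0 else proj(c,(HOOD@np.array([s+a,0,z+b,1]))[:3]) for a,b in((-.04,.052),(-.027,.037)) for c in('side','top')])
for f in (1,-1):
  for nm,T,s,z in (('H',HOOD,.035,.206),('H',HOOD,.09,.206),('H',HOOD,-.045,.233),('H',HOOD,-.1,.32),('T',TALL,-.05,.32),('T',TALL,.06,.226),('L',LOW,-.05,.25),('L',LOW,.06,.141)):
    p,q=tool(T,s,z,f); print(f,nm,s,p,solve_ik(p,q))
E
```

```text
cap [0.0014 0.     0.2176]
longend [-0.0018  0.      0.26  ]
shortend [0.0583 0.     0.2601]
L eye bot [0.0361 0.     0.1439]
S eye bot [0.0969 0.     0.1429]
rail@post [0.1229 0.     0.2021]
proj apex/end/grip 0.032 [array([325.4585, 152.5136]), array([230.4611, 228.9901]), array([330.538 , 158.4036]), array([232.4949, 225.2179])]
proj apex/end/grip 0.036 [array([327.0791, 152.6498]), array([230.8105, 227.4606]), array([332.1498, 158.541 ]), array([232.8396, 223.7068])]
1 H 0.035 [0.5749 0.1152 0.2284] [ 0.3776  0.0236 -0.5041  0.4275 -0.353   0.4546]
1 H 0.09 [0.629  0.1048 0.2284] [ 0.3132  0.1145 -0.4073  0.4152 -0.3153  0.3993]
1 H -0.045 [0.4964 0.1303 0.2554] [ 0.5017 -0.1348 -0.5663  0.5656 -0.4226  0.5656]
1 H -0.1 [0.4424 0.1407 0.3424] [ 0.6161 -0.2697 -0.4274  0.887  -0.4824  0.674 ]
1 T -0.05 [ 0.4555 -0.109   0.3424] [-0.3987 -0.3471 -0.4941  0.7663  0.2543 -0.315 ]
1 T 0.06 [ 0.5655 -0.1086  0.2484] [-0.287  -0.0577 -0.5365  0.4148  0.1852 -0.2251]
1 L -0.05 [ 0.4249 -0.3744  0.2724] [-1.0234  0.0694 -0.302   0.7961  0.5866 -0.9141]
1 L 0.06 [ 0.5349 -0.3729  0.1634] [-0.8353  0.2875 -0.3581  0.419   0.5036 -0.7164]
-1 H 0.035 [0.5749 0.1152 0.2284] [ 0.3776  0.0236 -0.5041  0.4275 -0.353  -2.687 ]
-1 H 0.09 [0.629  0.1048 0.2284] [ 0.3132  0.1145 -0.4073  0.4152 -0.3153 -2.7423]
-1 H -0.045 [0.4964 0.1303 0.2554] [ 0.5017 -0.1348 -0.5663  0.5656 -0.4226 -2.576 ]
-1 H -0.1 [0.4424 0.1407 0.3424] [ 0.6161 -0.2697 -0.4274  0.887  -0.4824 -2.4676]
-1 T -0.05 [ 0.4555 -0.109   0.3424] [-0.3987 -0.3471 -0.4941  0.7663  0.2543  2.8266]
-1 T 0.06 [ 0.5655 -0.1086  0.2484] [-0.287  -0.0577 -0.5365  0.4148  0.1852  2.9165]
-1 L -0.05 [ 0.4249 -0.3744  0.2724] [-1.0234  0.0694 -0.302   0.7961  0.5866  2.2275]
-1 L 0.06 [ 0.5349 -0.3729  0.1634] [-0.8353  0.2875 -0.3581  0.419   0.5036  2.4252]
```

```bash
cat > a.py <<'E'
from h import *
from workcell import env,solve_ik,readout
np.set_printoptions(precision=4,suppress=True)
def snap(n):
    for c in('side','top'): cv2.imwrite(f"pics/{n}_{c}.png",imaging.get_image(c)[:,:,::-1])
def crop(n,c,x,y,w,h,k):
    im=cv2.imread(f"pics/{n}_{c}.png"); cv2.imwrite(f"pics/{n}_{c}_c.png",cv2.resize(im[y:y+h,x:x+w],None,fx=k,fy=k,interpolation=cv2.INTER_CUBIC))
def st(): print('t %.2f'%readout.current_t(),np.array(readout.current_tool_pos()),'F',np.array(readout.current_contact_force()),'w %.4f'%readout.current_gripper_width())
E
python3 - <<'E'
from a import *
env.goto(*tool(HOOD,-.10,.32)); env.set_gripper(.055)
env.goto(*tool(HOOD,.037,.206,back=.08)); st()
snap('p1'); crop('p1','side',280,100,130,130,4); crop('p1','top',200,170,100,100,6)
E
```

```text
t 2.57 [0.5263 0.1238 0.2885] F [-0.3272 -0.2267  0.378 ] w 0.0549
```

View pics/p1_side_c.png

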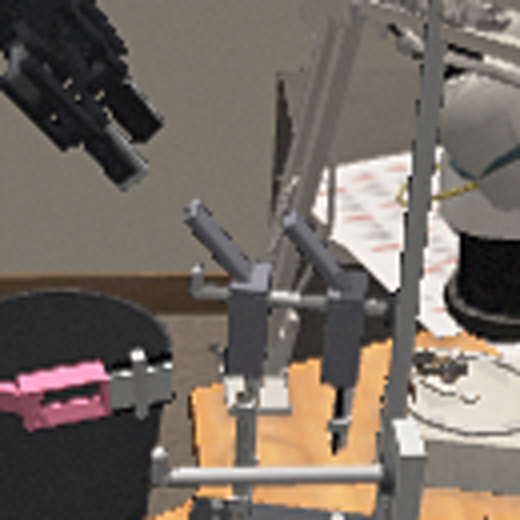

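View pics/p1_top_c.png

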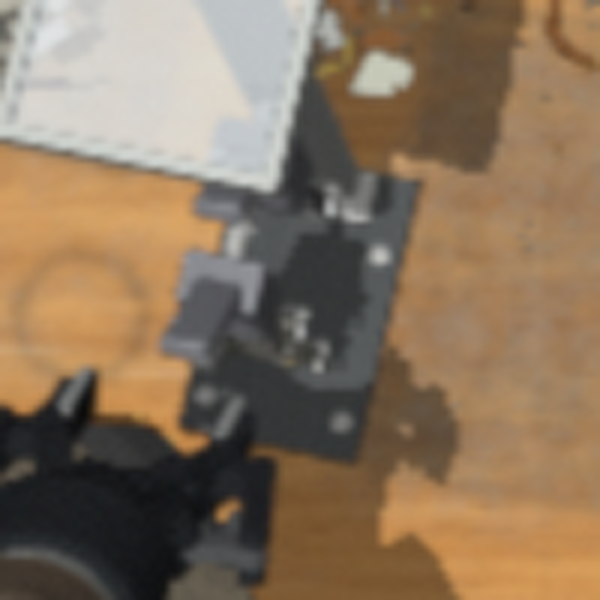

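The candidates for the carriers, by side-image pixel:
- **Front grey carrier (342,182):** its frame hangs down to row 224, so this is the long one.
- **Rear grey carrier (365,185):** its black board ends at row 213, so this is the short one.
- **Pink look-alike (290,198):** it lies off the rail, so I'll leave it alone.

The crop shows the fingers lined up with the long carrier's grip bar, so I'll grasp it.

Run:
```python
from a import *
print(env.move_l(tool(HOOD,.037,.206)[0],velocity=.12,threshold=8)); st()
env.set_gripper(.0); st()
snap('p2'); crop('p2','side',280,100,130,130,4); crop('p2','top',200,170,100,100,6)
```

```text
False
t 3.48 [0.577  0.1151 0.2293] F [0.6992 0.1903 1.2756] w 0.0552
t 3.88 [0.5776 0.1159 0.2299] F [-1.9155  3.2458  3.3312] w 0.0211
```

View pics/p2_side_c.png

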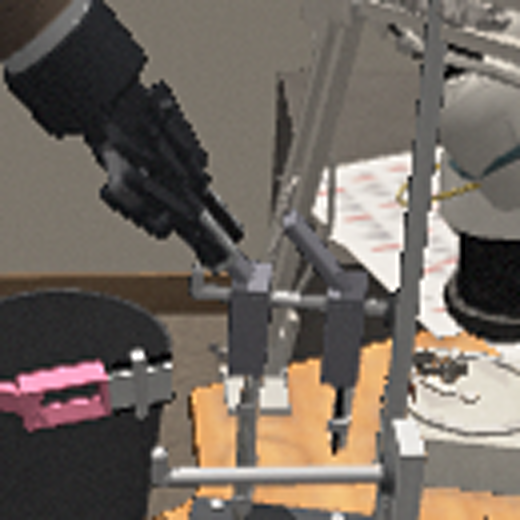

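View pics/p2_top_c.png

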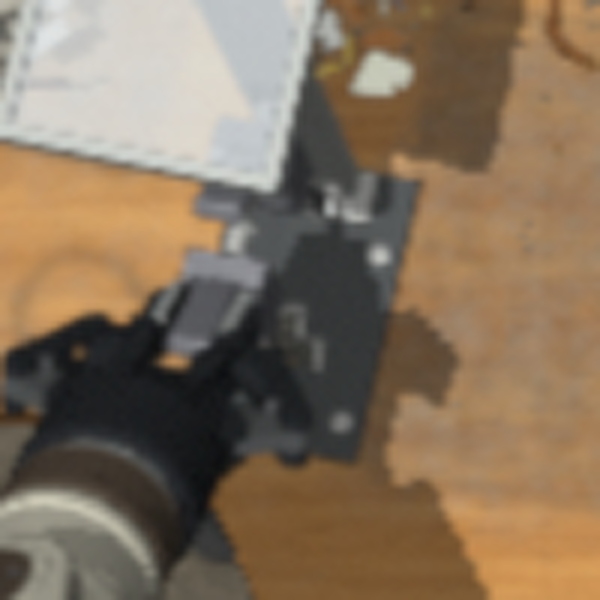

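The grip is on: the fingers stopped at 21 mm on the 22 mm bar, and both views show it between the pads. Next I'll lift 27 mm and check.

Run:
```python
from a import *
p=np.array(readout.current_tool_pos())
print(env.move_l(tool(HOOD,.037,.233)[0],velocity=.06,threshold=12)); st()
snap('p3'); crop('p3','side',280,100,130,130,4)
```

```text
False
t 4.58 [0.5765 0.1144 0.2548] F [-0.4549  0.3072 -1.3113] w 0.0212
```

View pics/p3_side_c.png

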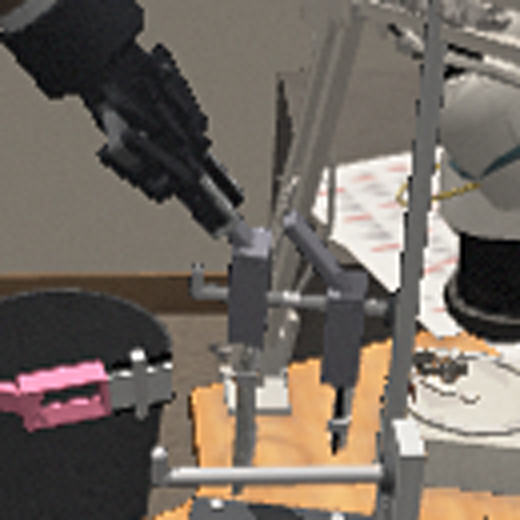

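The eye is raised with the rail about midway in its opening (crop row 290, eye rows 247–345), and the carrier is nearly upright. I'll slide it out over the tip.

Run:
```python
from a import *
print(env.move_l(tool(HOOD,-.045,.233)[0],velocity=.1,threshold=10)); st()
snap('p4'); crop('p4','side',270,100,130,130,4)
```

```text
False
t 5.65 [0.4968 0.1305 0.2559] F [-1.1325 -0.0683 -1.5197] w 0.0214
```

View pics/p4_side_c.png

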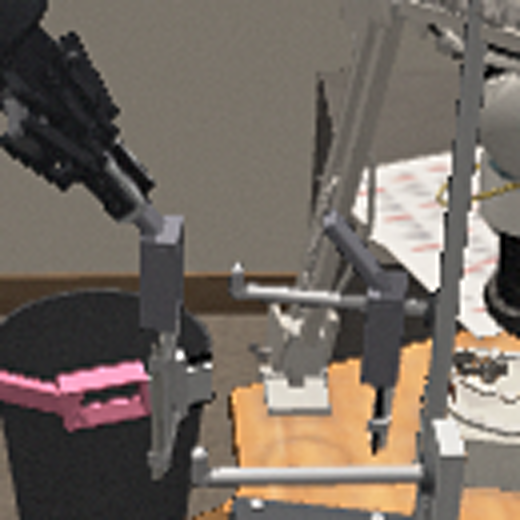

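The long carrier is off the rail and upright. Next I'll raise it and carry it to just in front of the tall rail.

Run:
```python
from a import *
env.move_l(tool(HOOD,-.05,.325)[0],velocity=.15)
p,q=tool(TALL,-.05,.325); env.move_l(p,q,velocity=.15)
env.move_l(tool(TALL,-.05,.2535)[0],velocity=.1); env.pause(.2); st()
snap('p5'); crop('p5','side',270,150,130,130,4); crop('p5','top',270,170,100,100,6)
```

```text
t 9.35 [ 0.456  -0.1092  0.2769] F [-0.4015 -0.7008 -2.298 ] w 0.0211
```

View pics/p5_side_c.png

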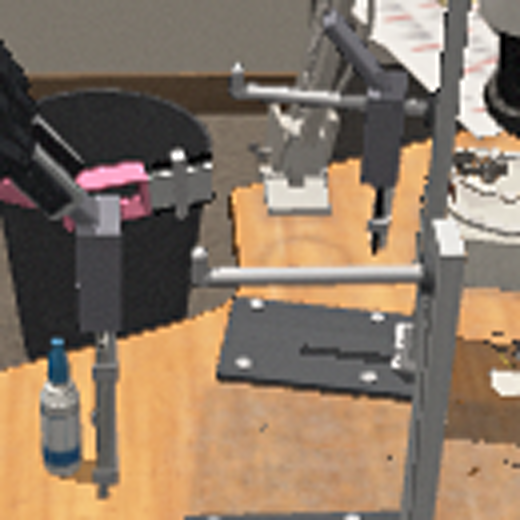

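View pics/p5_top_c.png

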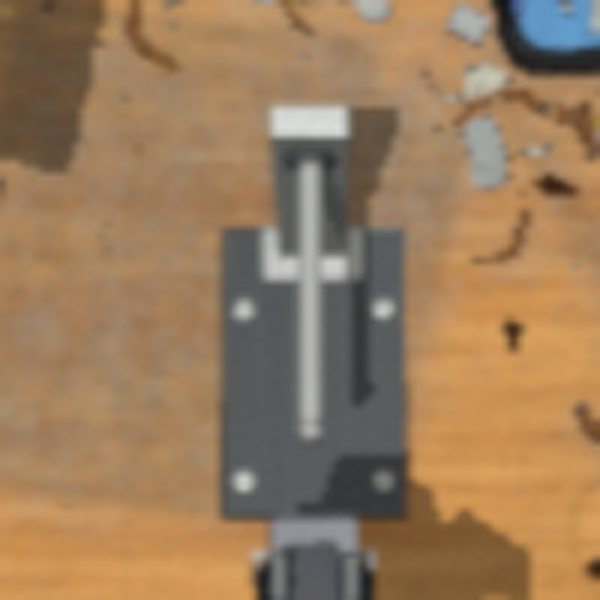

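The eye lines up with the tall rail to about 2 mm sideways, with the rail at mid-height of the opening. I'll thread it on.

Run:
```python
from a import *
print(env.move_l(tool(TALL,-.03,.2535,y=.0015)[0],velocity=.1,threshold=10))
print(env.move_l(tool(TALL,.06,.2535,y=.0015)[0],velocity=.1,threshold=10)); st()
snap('p6'); crop('p6','side',290,170,130,130,4); crop('p6','top',270,170,100,100,6)
```

```text
False
False
t 10.85 [ 0.565  -0.1071  0.2756] F [-0.8599  0.1332 -1.0285] w 0.0210
```

View pics/p6_side_c.png

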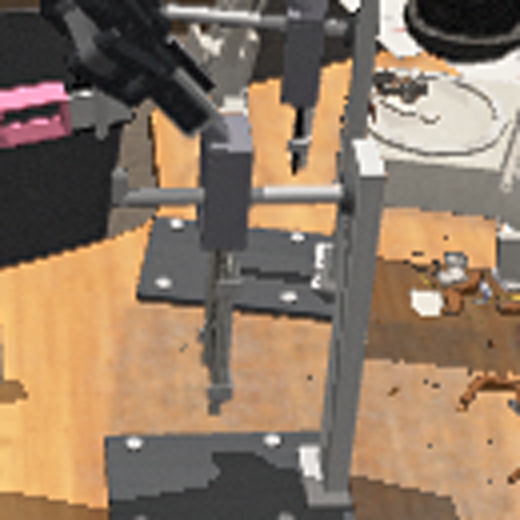

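It's threaded, with the end stop in front of it. I'll lower until it touches, release and back off along the bar.

Run:
```python
from a import *
print(env.move_l(tool(TALL,.06,.224,y=.0015)[0],velocity=.05,threshold=4)); st()
env.set_gripper(.05); st()
print(env.move_l(tool(TALL,.06,.226,y=.0015,back=.09)[0],velocity=.12,threshold=8)); st()
snap('p7'); crop('p7','side',290,170,130,130,4); crop('p7','top',270,170,100,100,6)
```

```text
True
t 11.47 [ 0.5652 -0.1068  0.2496] F [ 2.4181 -0.331   1.0804] w 0.0209
t 11.86 [ 0.5639 -0.1068  0.2483] F [0.4346 0.8125 0.2378] w 0.0498
False
t 12.75 [ 0.5075 -0.1073  0.3168] F [ 0.5523 -0.5836  0.5572] w 0.0498
```

View pics/p7_side_c.png

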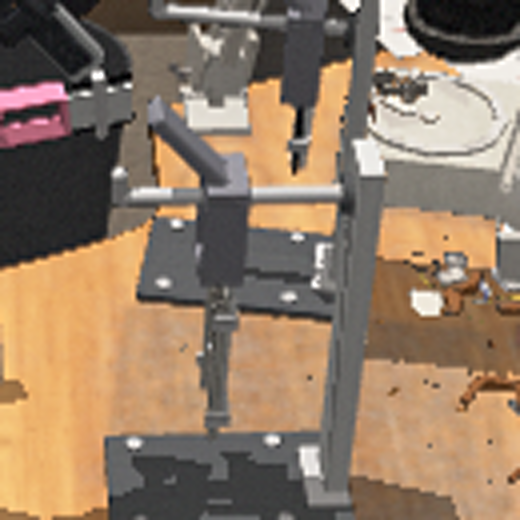

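View pics/p7_top_c.png

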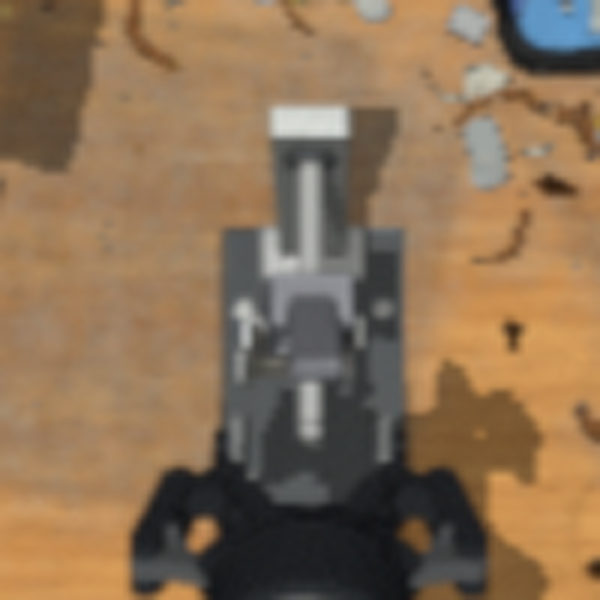

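The long carrier hangs on the tall rail (side crop (225,190), behind the stop at (120,185)), with its bar free. Now the short carrier.

Run:
```python
from a import *
env.move_l(tool(TALL,-.06,.33)[0],velocity=.2)
p,q=tool(HOOD,-.06,.29); env.move_l(p,q,velocity=.2)
env.set_gripper(.055)
print(env.move_l(tool(HOOD,.097,.206,back=.08)[0],velocity=.15,threshold=8)); st()
snap('p8'); crop('p8','side',290,100,130,130,4); crop('p8','top',200,170,100,100,6)
crop('p8','side',290,100,130,190,3)
```

```text
False
t 15.84 [0.5849 0.1131 0.2895] F [-0.5307 -0.352   0.6344] w 0.0550
```

View pics/p8_side_c.png

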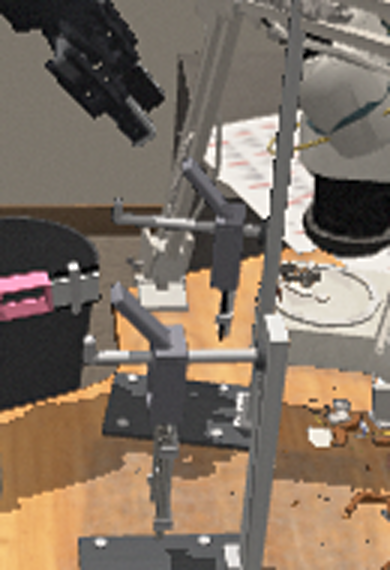

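View pics/p8_top_c.png

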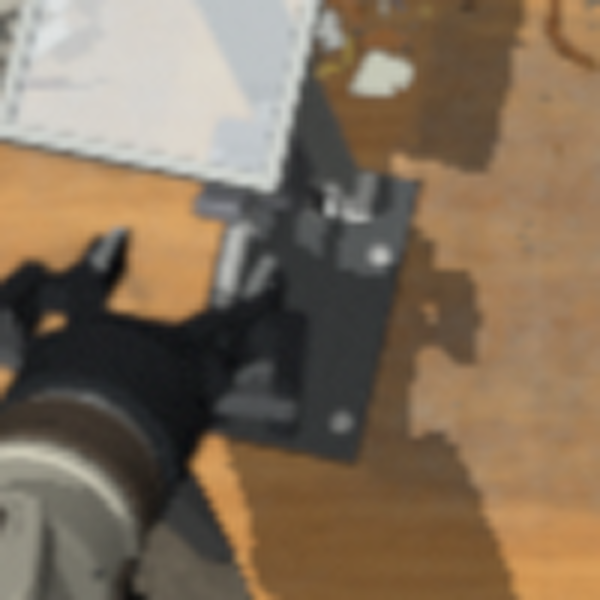

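The fingers straddle the short carrier's bar line with the same offset as in the first grasp. I'll advance, grip and lift.

Run:
```python
from a import *
print(env.move_l(tool(HOOD,.097,.206)[0],velocity=.12,threshold=8)); st()
env.set_gripper(.0); st()
print(env.move_l(tool(HOOD,.097,.233)[0],velocity=.06,threshold=12)); st()
snap('p9'); crop('p9','side',280,100,130,130,4)
```

```text
False
t 16.76 [0.6359 0.1036 0.229 ] F [-0.1111 -0.6704  0.6303] w 0.0549
t 17.15 [0.6363 0.1044 0.2297] F [-1.4515  2.6887  2.3781] w 0.0210
False
t 17.75 [0.6357 0.1032 0.2554] F [-0.0225  0.321  -1.2866] w 0.0206
```

View pics/p9_side_c.png

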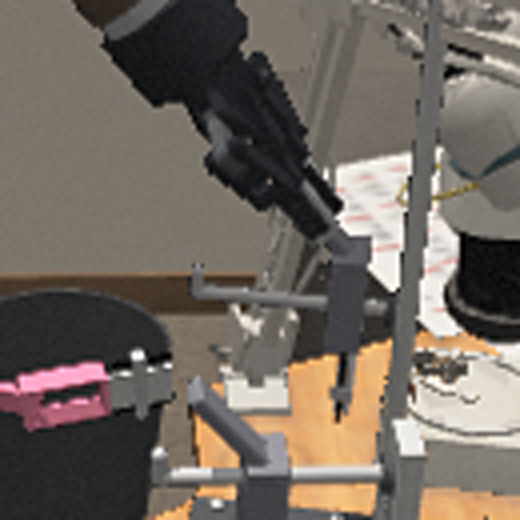

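The short carrier is lifted with the rail midway in its eye. I'll slide it out and carry it in front of the low rail.

Run:
```python
from a import *
print(env.move_l(tool(HOOD,-.06,.233)[0],velocity=.12,threshold=10)); st()
env.move_l(tool(HOOD,-.07,.30)[0],velocity=.15)
p,q=tool(LOW,-.055,.30); env.move_l(p,q,velocity=.18)
env.move_l(tool(LOW,-.055,.1685)[0],velocity=.12); env.pause(.2); st()
snap('p10'); crop('p10','side',260,270,150,130,4); crop('p10','top',370,190,100,100,6)
```

```text
False
t 19.31 [0.4822 0.1331 0.2556] F [ 0.1811  0.1132 -1.2825] w 0.0212
t 24.34 [ 0.4201 -0.3748  0.1917] F [ 0.1874 -0.1498 -0.8012] w 0.0210
```

View pics/p10_side_c.png

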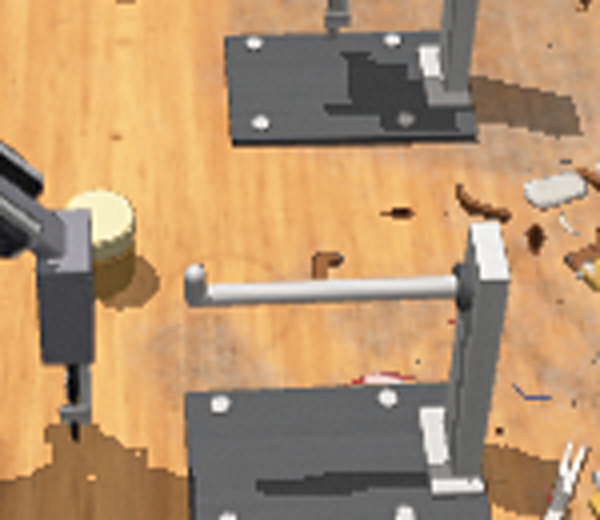

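View pics/p10_top_c.png

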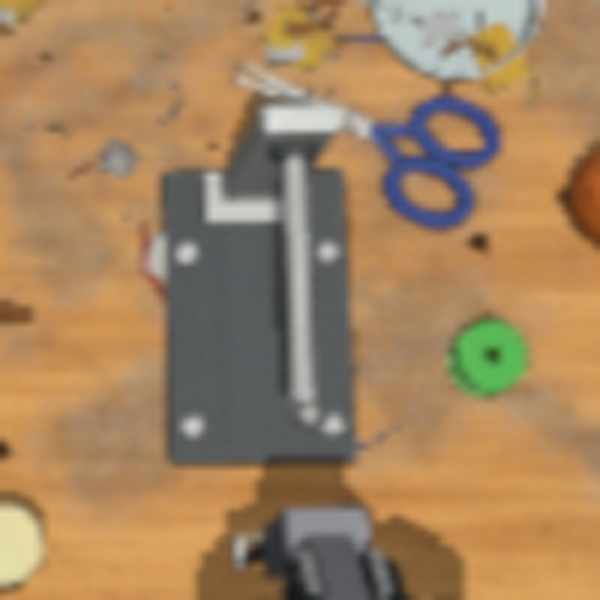

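Run:
```python
from a import *
print(onz('top',424.5,277.5,.1785),'want',(LOW@np.array([-.055,0,0,1]))[:2], proj('top',(LOW@np.array([-.055,0,.1785,1]))[:3]))
print(env.move_l(tool(LOW,-.03,.1685)[0],velocity=.1,threshold=10))
print(env.move_l(tool(LOW,.06,.1685)[0],velocity=.1,threshold=10)); st()
snap('p11'); crop('p11','side',290,290,130,120,4); crop('p11','top',370,190,100,100,6)
```

```text
[ 0.4363 -0.3765  0.1785] want [ 0.4347 -0.3743] [423.6672 278.09  ]
False
False
t 25.89 [ 0.5344 -0.3728  0.1906] F [-0.567   0.506  -0.8364] w 0.0211
```

View pics/p11_side_c.png

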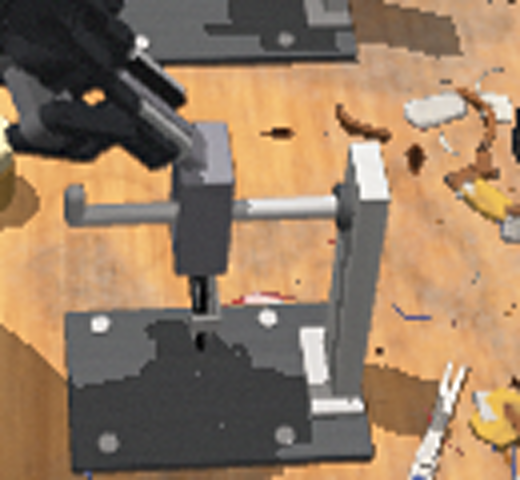

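View pics/p11_top_c.png

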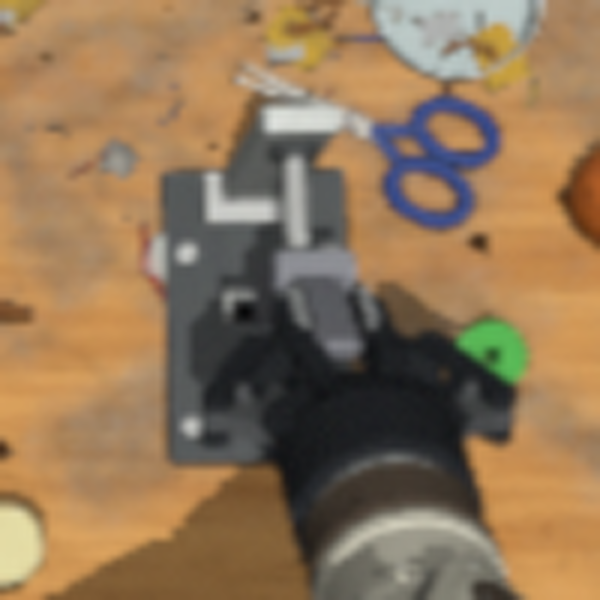

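It's threaded on the low rail. The gripper appears over the spool in the top view but is well above it. I'll lower, release and retreat.

Run:
```python
from a import *
print(env.move_l(tool(LOW,.06,.139)[0],velocity=.05,threshold=4)); st()
env.set_gripper(.05); st()
print(env.move_l(tool(LOW,.06,.141,back=.09)[0],velocity=.12,threshold=8))
env.move_l(tool(LOW,-.09,.28)[0],velocity=.2); env.pause(1.5); st()
snap('p12'); crop('p12','side',280,130,150,280,2); crop('p12','top',260,170,200,130,4)
```

```text
True
t 26.51 [ 0.5348 -0.3722  0.1647] F [1.8573 0.3948 2.044 ] w 0.0211
t 26.90 [ 0.5338 -0.3721  0.1638] F [ 0.1969 -0.5706  0.8215] w 0.0499
False
t 30.02 [ 0.3849 -0.375   0.3024] F [-0.2855  0.034  -0.4077] w 0.0500
```

View pics/p12_side_c.png

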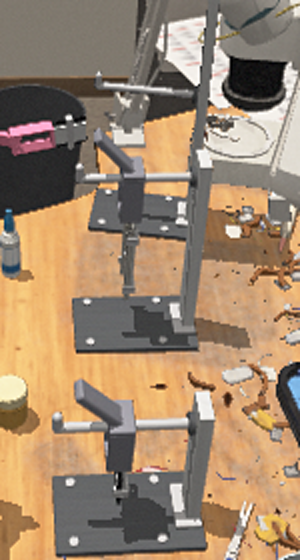

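View pics/p12_top_c.png

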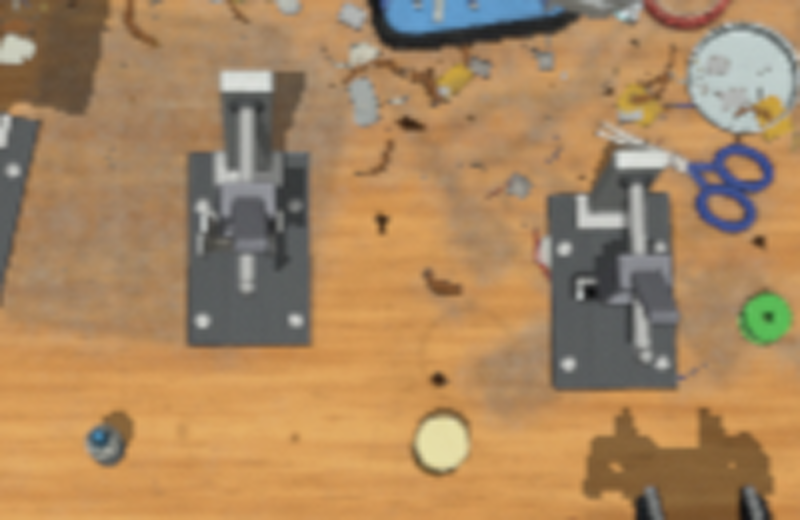

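Run:
```python
from a import *
a=cv2.imread('pics/p12_side.png').astype(int)
snap('p13'); b=cv2.imread('pics/p13_side.png').astype(int)
for n,(x,y,w,h) in {'long':(320,190,40,90),'short':(310,315,40,65)}.items():
    print(n,'max diff',np.abs(a-b)[y:y+h,x:x+w].max())
im=cv2.imread('pics/p13_side.png'); tp=cv2.imread('pics/p13_top.png')
def c(im,x,y): return cv2.resize(im[y:y+60,x:x+40],None,fx=9,fy=9,interpolation=cv2.INTER_CUBIC)
cv2.imwrite('pics/p13c.png',np.hstack([c(im,322,190),c(im,312,315)]))
cv2.imwrite('pics/p13t.png',np.hstack([c(tp,302,190),c(tp,400,210)]))
# expected
for T,z,s in((TALL,.226,.06),(LOW,.141,.06)):
  for cn in('side','top'):
    print(cn,'eyetop',proj(cn,(T@np.array([s,0,z+.01,1]))[:3]),'eyebot',proj(cn,(T@np.array([s,0,z-.055,1]))[:3]),'end',proj(cn,(T@np.array([s-.04,0,z+.052,1]))[:3]))
```

```text
long max diff 9
short max diff 9
side eyetop [347.0634 213.7082] eyebot [345.521  237.9934] end [328.71  197.255]
top eyetop [321.6289 218.3025] eyebot [321.7913 223.474 ] end [321.4893 230.5077]
side eyetop [341.1253 338.1782] eyebot [339.5761 361.2185] end [319.1694 322.9334]
top eyetop [420.3758 236.5299] eyebot [416.7944 240.7846] end [423.4358 248.7197]
```

View pics/p13c.png

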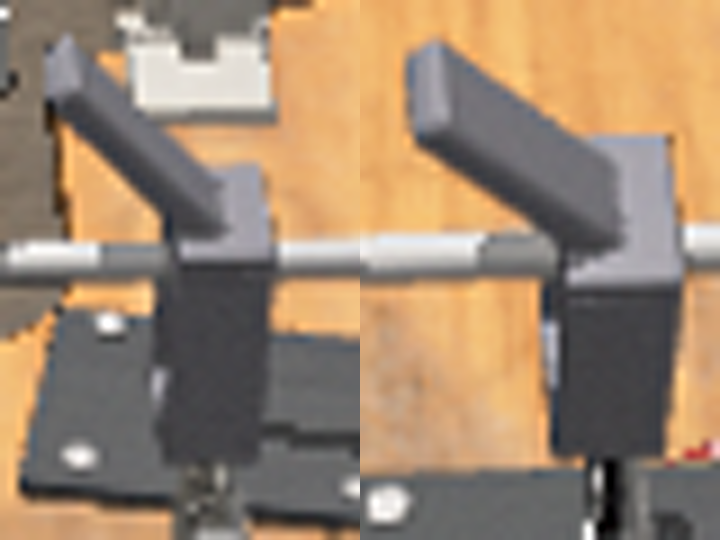

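View pics/p13t.png

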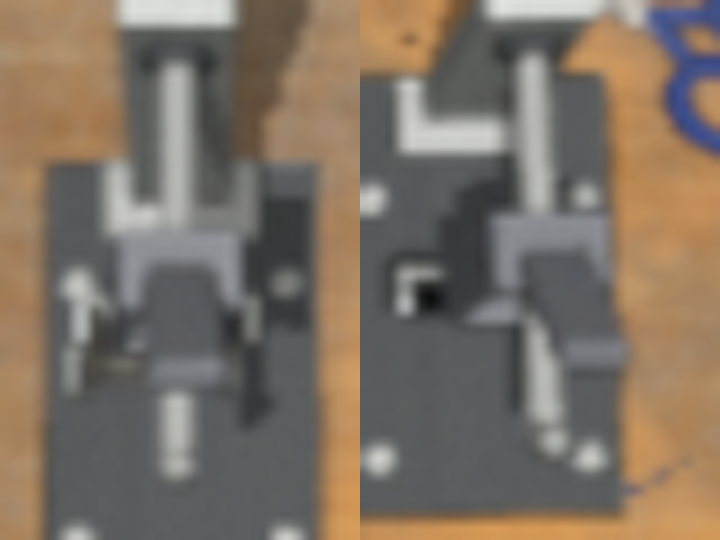

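Nothing moved between two frames, but the short carrier's bar end sits about 3 px off its expected place. That could be a sideways lean, so I'll quantify it.

Run:
```python
from a import *
def loc(T,a,b):
    p,e=tri(a,b); return (np.linalg.inv(T)@np.r_[p,1])[:3]*1000,e
print('short end',loc(LOW,(319.8,325),(426.7,249.2)))
print('long end',loc(TALL,(328.9,198.9),(322.8,231.1)))
# eye near-face upper edge corner & lower corner (side): short right-top, right-bottom ; intersect plane x = s+12
def onx(T,u,v,x):
    o,d=ray('side',u,v); n=T[:3,0]; p0=T[:3,3]+n*x; p=o+d*(n@(p0-o))/(n@d); return (T[:3,:3].T@(p-T[:3,3]))*1000
im=cv2.imread('pics/p13_side.png')
def pr(T,s,z,r,yaw=0):
    Rr=R.from_euler('zx',[yaw,r]).as_matrix()
    # rotates about rail axis
    f=lambda v:(T@np.r_[Rr@(np.array(v)+[0,0,.006])+[s,0,z-.006],1])[:3]
    pts={'top near back':(.012,-.018,.01),'top far back':(.012,.018,.01),'bot near back':(.012,-.018,-.055),'bot near front':(-.012,-.018,-.055),'end':(-.04,0,.052),'foot':(-.003,0,.008)}
    return {k:np.r_[proj('side',f(v)),proj('top',f(v))] for k,v in pts.items()}
for nm,T,s,z in(('long',TALL,.06,.226),('short',LOW,.06,.141)):
  for r,yw in((0,0),(.1,0),(0,-.1)):
    print(nm,r,yw)
    for k,v in pr(T,s,z,r,yw).items(): print('   ',k,v)
```

```text
short end (array([ 19.3648,  -7.8113, 196.1241]), np.float64(2.413279978781559))
long end (array([ 19.5844,  -3.2083, 275.9381]), np.float64(1.3291738761379366))
long 0 0
    top near back [353.6333 218.6113 328.6703 213.7167]
    top far back [351.8475 208.767  314.6055 213.7188]
    bot near back [351.8233 243.0236 328.5541 219.0635]
    bot near front [340.7619 243.227  328.5573 227.8973]
    end [328.71   197.255  321.4893 230.5077]
    foot [345.5986 214.5052 321.6322 219.6147]
long 0.1 0
    top near back [353.6559 219.7676 329.2552 213.8771]
    top far back [351.9757 208.5535 315.2531 213.5715]
    bot near back [351.5453 242.1504 326.6833 219.1861]
    bot near front [340.5344 242.3519 326.6816 228.0115]
    end [328.8928 198.9343 323.8281 230.5307]
    foot [345.6587 214.9156 322.1786 219.6205]
long 0 -0.1
    top near back [352.8008 218.9372 329.1037 214.4254]
    top far back [352.7188 209.0979 315.111  213.0562]
    bot near back [351.0206 243.3595 328.9703 219.7453]
    bot near front [339.9102 242.8696 328.0728 228.5384]
    end [328.6791 196.1858 319.8769 230.4281]
  
[... 330 characters left out ...]
oot [339.4054 338.9796 420.3036 237.7662]
short 0.1 0
    top near back [348.9404 347.26   427.3812 232.1902]
    top far back [346.8941 330.311  414.2047 232.07  ]
    bot near back [346.6593 367.2269 421.2304 236.6012]
    bot near front [333.7331 367.7445 421.5581 245.0823]
    end [319.3719 325.5829 425.6507 248.7163]
    foot [339.4769 339.6148 420.822  237.7657]
short 0 -0.1
    top near back [347.9222 346.4243 427.3748 232.7393]
    top far back [347.7741 330.7446 413.9405 231.5569]
    bot near back [346.0464 369.4693 423.5321 237.1334]
    bot near front [332.9913 368.9117 423.0004 245.5914]
    end [319.1441 321.1969 421.8929 248.6587]
    foot [339.398  338.8489 420.1915 237.7618]
```

```bash
cat > roll.py <<'E'
from a import *
def pts(T,s,z,r):
    Rr=R.from_euler('x',r).as_matrix()
    f=lambda v:(T@np.r_[Rr@(np.array(v)+[0,0,.006])+[s,0,z-.006],1])[:3]
    return [proj('side',f(v)) for v in ((0,-.018,.01),(0,-.018,-.055))]
def prof(img,T,s,z):
    g=cv2.cvtColor(img,cv2.COLOR_BGR2GRAY).astype(np.float32)
    a,b=pts(T,s,z,0); out=[]
    for du in(-2,-1,0,1,2):
        t=np.arange(-.4,1.4,.01); P=a+(b-a)*t[:,None]+[du,0]
        v=cv2.remap(g,P[:,0].astype(np.float32)[None],P[:,1].astype(np.float32)[None],cv2.INTER_LINEAR)[0]
        d=cv2.GaussianBlur(np.gradient(v)[None],(0,0),3)[0]
        i=np.argmin(np.where(abs(t)<.2,d,9)); j=np.argmax(np.where(abs(t-.95)<.25,abs(d),-9)); out.append((t[i],t[j],t[j]-t[i]))
    L=np.linalg.norm(b-a); m=np.median([o[2] for o in out])
    L1=[(np.linalg.norm(np.subtract(*pts(T,s,z,r)))/L,r) for r in np.arange(-.2,.3,.01)]
    return np.round(m,3),'roll~',min(L1,key=lambda k:abs(k[0]-m))[1], np.round([o[:2] for o in out],2).tolist()
E
python3 - <<'E'
from roll import *
i0=cv2.imread('pics/side0.png'); i1=cv2.imread('pics/p13_side.png')
print(prof(i0,HOOD,.037,.206)); print(prof(i0,HOOD,.097,.206)); print(prof(i1,TALL,.06,.226)); print(prof(i1,LOW,.06,.141))
print('p10 held',prof(cv2.imread('pics/p10_side.png'),LOW,-.055,.1685)); print('p11',prof(cv2.imread('pics/p11_side.png'),LOW,.06,.1685)); print('p6 held',prof(cv2.imread('pics/p6_side.png'),TALL,.06,.2535))
E
```

```text
(np.float64(1.14), 'roll~', np.float64(-0.2), [[-0.03, 0.94], [-0.03, 1.11], [-0.02, 0.99], [-0.02, 1.19], [-0.02, 1.19]])
(np.float64(0.99), 'roll~', np.float64(0.020000000000000184), [[-0.02, 0.96], [-0.02, 0.99], [-0.02, 0.96], [-0.02, 1.08], [-0.02, 0.97]])
(np.float64(1.21), 'roll~', np.float64(-0.2), [[-0.01, 1.19], [-0.02, 1.19], [-0.02, 1.19], [-0.02, 1.19], [-0.02, 0.93]])
(np.float64(1.2), 'roll~', np.float64(-0.16999999999999998), [[-0.01, 1.19], [-0.01, 1.19], [-0.01, 1.19], [-0.01, 1.19], [-0.01, 0.83]])
p10 held (np.float64(0.96), 'roll~', np.float64(0.030000000000000193), [[-0.01, 0.94], [-0.02, 0.98], [-0.03, 0.93], [-0.03, 0.93], [-0.03, 0.91]])
p11 (np.float64(0.96), 'roll~', np.float64(0.030000000000000193), [[-0.01, 1.04], [-0.01, 0.95], [-0.01, 0.96], [-0.01, 0.95], [-0.02, 0.94]])
p6 held (np.float64(0.98), 'roll~', np.float64(0.030000000000000193), [[-0.02, 1.1], [-0.01, 0.97], [-0.01, 0.99], [-0.01, 0.97], [-0.01, 0.97]])
```

The near-face height gives the short carrier a roll of about 0.14 rad. It was about 0.03 while held, and the long one reads about 0.05. That is too close to the 0.15 limit, so I'll regrasp the short one, lift it a little, shift +2 mm in y and set it down again.

Run:
```python
from roll import *
env.set_gripper(.06)
env.move_l(tool(LOW,.06,.141,y=-.002,back=.09)[0],velocity=.2)
print(env.move_l(tool(LOW,.06,.141,y=-.002)[0],velocity=.12,threshold=8)); st()
env.set_gripper(0); st()
env.move_l(tool(LOW,.06,.150,y=0)[0],velocity=.04)
env.move_l(tool(LOW,.06,.150,y=.002)[0],velocity=.03); env.pause(.3); st()
snap('q1'); i=cv2.imread('pics/q1_side.png'); print(prof(i,LOW,.06,.150)); crop('q1','side',300,300,80,70,8); crop('q1','top',390,200,60,70,8)
```

```text
False
t 32.11 [ 0.5349 -0.3754  0.1643] F [ 0.3401 -1.0966 -0.2415] w 0.0599
t 32.55 [ 0.5354 -0.3741  0.1647] F [-2.2267  3.9268  6.5322] w 0.0210
t 33.48 [ 0.5349 -0.3709  0.1724] F [ 0.2345  0.0905 -0.9231] w 0.0213
(np.float64(0.92), 'roll~', np.float64(0.06000000000000022), [[-0.06, 0.86], [-0.06, 0.87], [-0.06, 0.93], [-0.06, 0.85], [-0.06, 0.86]])
```

View pics/q1_side_c.png

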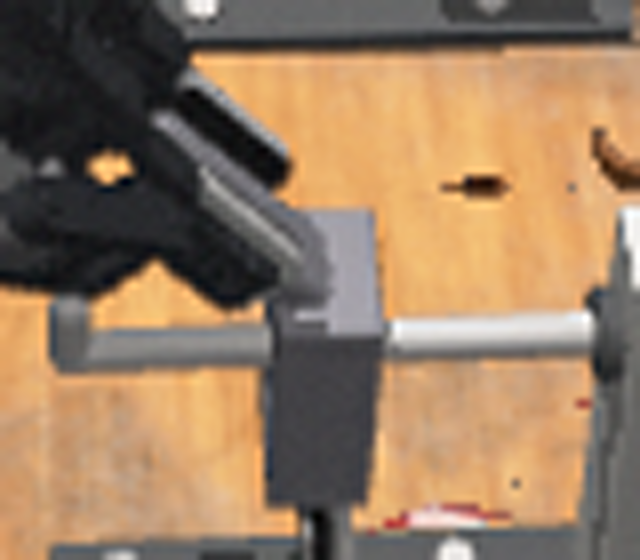

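View pics/q1_top_c.png

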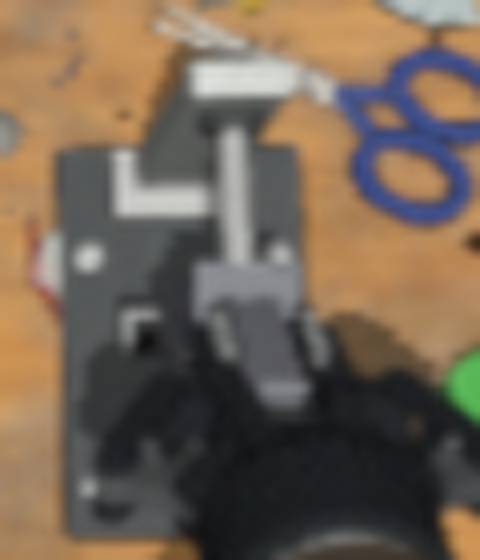

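Run:
```python
from roll import *
env.move_l(tool(LOW,.06,.146,y=.001)[0],velocity=.03)
print(env.move_l(tool(LOW,.06,.137,y=.001)[0],velocity=.03,threshold=8)); st()
env.pause(.2); st()
snap('q2')
env.set_gripper(.05); env.pause(.5); st()
snap('q3')
for n in('q2','q3'):
    i=cv2.imread(f'pics/{n}_side.png'); print(prof(i,LOW,.06,.141)); crop(n,'side',300,300,80,70,8); crop(n,'top',390,200,60,70,8)
a=cv2.imread('pics/q2_side_c.png');b=cv2.imread('pics/q3_side_c.png');cv2.imwrite('pics/q23.png',cv2.resize(np.hstack([a,b]),None,fx=.62,fy=.62))
a=cv2.imread('pics/q2_top_c.png');b=cv2.imread('pics/q3_top_c.png');cv2.imwrite('pics/q23t.png',cv2.resize(np.hstack([a,b]),None,fx=.8,fy=.8))
```

```text
True
t 34.14 [ 0.5355 -0.372   0.1639] F [-0.4152  0.1564  3.8612] w 0.0210
t 34.34 [ 0.5355 -0.372   0.1638] F [-1.7895  1.2755  6.0816] w 0.0208
t 35.33 [ 0.5347 -0.3715  0.1623] F [-0.4033  0.3218 -0.5036] w 0.0501
(np.float64(0.94), 'roll~', np.float64(0.05000000000000021), [[-0.04, 0.96], [-0.04, 0.88], [-0.04, 0.9], [-0.04, 1.1], [-0.04, 0.89]])
(np.float64(0.93), 'roll~', np.float64(0.05000000000000021), [[-0.04, 0.97], [-0.04, 0.88], [-0.04, 0.89], [-0.04, 1.04], [-0.04, 0.89]])
```

View pics/q23.png

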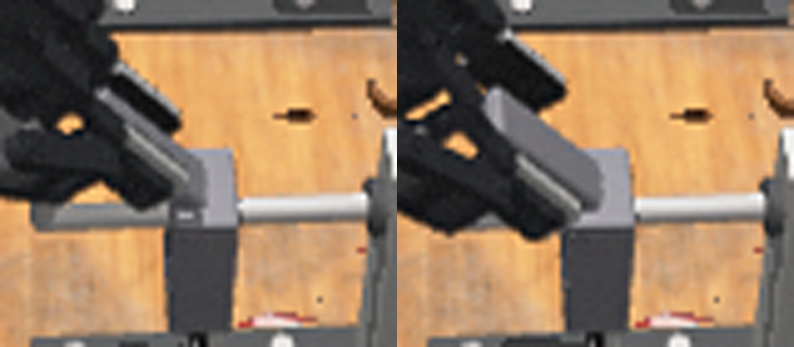

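View pics/q23t.png

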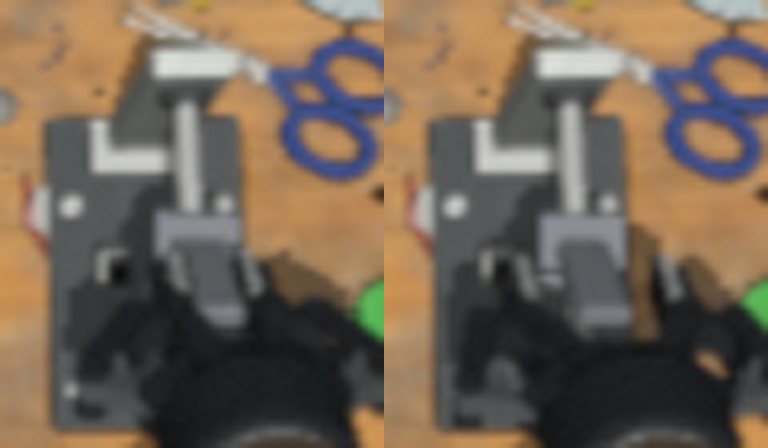

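After release the short carrier stays put, with a roll of about 0.05. I'll retreat and check both carriers again.

Run:
```python
from roll import *
print(env.move_l(tool(LOW,.06,.141,y=.0015,back=.09)[0],velocity=.12,threshold=8))
env.move_l(tool(LOW,-.09,.28)[0],velocity=.2); env.pause(1.0); st()
snap('q4'); i=cv2.imread('pics/q4_side.png');tp=cv2.imread('pics/q4_top.png')
print(prof(i,LOW,.06,.141));print(prof(i,TALL,.06,.226))
def c(im,x,y): return cv2.resize(im[y:y+60,x:x+40],None,fx=9,fy=9,interpolation=cv2.INTER_CUBIC)
cv2.imwrite('pics/q4c.png',np.hstack([c(i,322,190),c(i,312,315)]))
cv2.imwrite('pics/q4t.png',np.hstack([c(tp,302,190),c(tp,400,210)]))
```

```text
False
t 38.07 [ 0.3849 -0.375   0.3025] F [-0.5773  0.3171 -0.6664] w 0.0499
(np.float64(0.94), 'roll~', np.float64(0.05000000000000021), [[-0.04, 0.97], [-0.04, 0.88], [-0.04, 0.89], [-0.04, 1.04], [-0.04, 0.9]])
(np.float64(1.2), 'roll~', np.float64(-0.2), [[-0.01, 1.19], [-0.01, 1.19], [-0.02, 1.19], [-0.02, 1.19], [-0.02, 0.92]])
```

View pics/q4c.png

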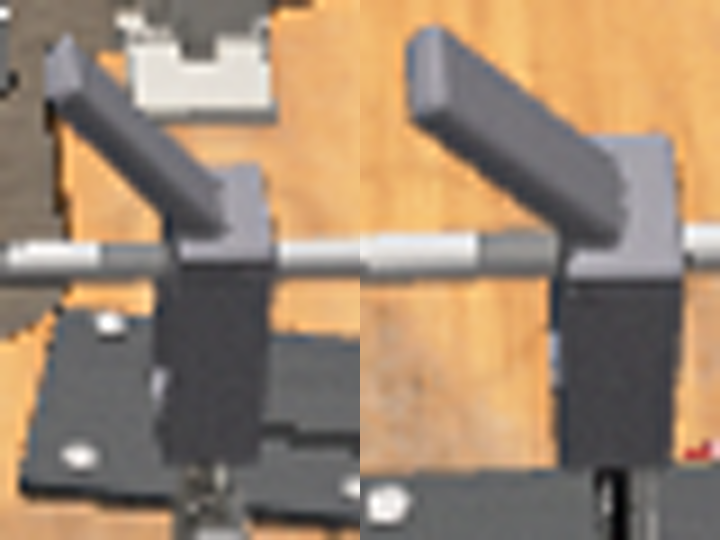

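View pics/q4t.png

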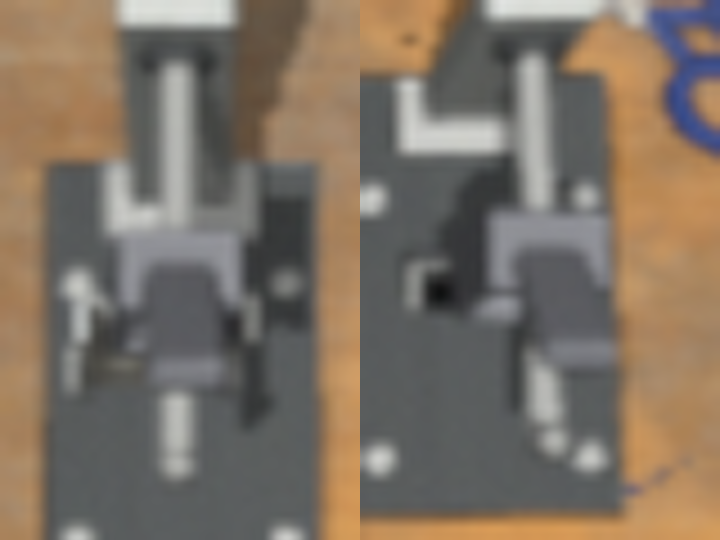

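Both carriers lean about 0.06 rad, well under the limit, and neither has moved since I let go. The bystanders are at their original pixels: bottle (286,281), jar (370,280) and spool (451,250) in the top view. Handing in.

Run:
```python
from a import *
env.finish_job(); print(readout.current_t())
```

```text
the job is handed in; nothing more can be done
the job is handed in; nothing more can be done
```

I took both carriers off the hooded rail over its end stop. The long one now hangs on the tall rail and the short one on the low rail, each about 60 mm behind its tip, and I handed the job in at about 38 s of the 72 s. The hand-in reports no verdict, so this rests on my own checks.

- **Last checks:**
  - Both carriers hang behind their end stops with the gripper clear.
  - Right after the first release of the short carrier, neither moved between two pictures. After I rehung it, its measured height and lean were the same about two seconds later.
  - The bottle, jar and spool were at their starting pixels, last measured just before the rehang.
- **Check that failed and was mended:** after that first release the short carrier leaned about 0.14 rad sideways, close to the 0.15 limit. I regrasped it, set it down again and got about 0.06 rad.
- **Check that disagreed:** my automatic edge check of the long carrier's lean locked onto the wrong edges, so I measured it by hand. The bar end gave 0.055 rad and the near-face height 0.065 to 0.09 rad, all within the limit.

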